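# Turn the toiletries carousel so the pump dispenser faces front

### The job

Gently spin the toiletries carousel round, pushing the finger posts on its rim with your fingertips, until the pump dispenser stands at the front, in line with the tongue that sticks out of the carousel's fixed foot; then take your hand away. Push the carousel only: do not touch, lift or tip any of the four containers standing on it, and leave the carton on the table alone.

Things in the scene. Friction and masses are not known exactly. Their poses are not given: they have to be found in the camera images.
- foot: The carousel's fixed metal foot, a disc 210 mm across, 20 mm high, hidden below the deck. Its flat tongue, 36 mm wide, 6 mm thick, lies on the table and sticks out along the foot's own -x to 224 mm from the axis (74 mm past the deck's edge), its end turned up 20 mm high: this is the front. Origin: on the turning axis, at the table surface; z up.
- carousel: Round wooden deck, 300 mm across, 12 mm thick, top 34 mm above the table. Turns endlessly either way about the vertical axis through its origin (on the axis, at its underside, 22 mm above the table); about 1 N at the rim turns it, it hardly coasts and stays where left. Collars 10 mm high, 78 mm from the axis on its own -x, -y, +x, +y hold the containers; the pump dispenser is on -x.
- post (a point): Middle of one of six equal upright round wooden finger posts on the deck's rim, 18 mm across, 50 mm tall (tops 84 mm above the table). They stand 138 mm from the axis, every 60 degrees: at 30 (this one), 90, 150, 210, 270 and 330 degrees from the deck's own x axis, counter-clockwise seen from above.
- pump: The pump dispenser, the container to bring to the front: a white round bottle 52 mm across with shoulders, topped by a grey pump head with a spout that reaches 36 mm from its middle; 105 mm tall in all. It stands loose in one of the carousel's four collars (60 mm inside, so 2 to 5 mm of play all round). Origin: centre of its underside; z up. Its spout points along its own -x, roughly outward.
- bottle: Plain white bottle with a screw cap, 50 mm across, 95 mm tall. It stands loose in one of the carousel's four collars (60 mm inside, so 2 to 5 mm of play all round). Origin: centre of its underside; z up.
- jar: Squat white jar with a wide lid, 56 mm across, 55 mm tall. It stands loose in one of the carousel's four collars (60 mm inside, so 2 to 5 mm of play all round). Origin: centre of its underside; z up.
- can: Straight-sided white can, 52 mm across, 85 mm tall. It stands loose in one of the carousel's four collars (60 mm inside, so 2 to 5 mm of play all round). Origin: centre of its underside; z up.
- carton: Loose cardboard carton, 70 x 110 x 60 mm (its x, y, z), on the table to the robot's left of the carousel. Origin: centre of its underside.
Mind the look-alikes: they are no part of the job. Leave any red look-alike of the pump alone.

How it is judged:
By the outcome, as a careful person would: the job done as asked, in the order asked, and still so for the second after the job is handed in, with the robot touching nothing.
It also fails if it takes over 56 s, if anything falls off the work surface, if the arm or the gripper's body presses on something with over 40 N, if the wrist force passes 120 N, or if a joint passes its speed limit or range.

### The arm

A 6-joint arm with a two-finger parallel gripper is mounted at the origin on the work surface. World frame = base frame: x ahead of the robot, y to its left, z up, the work surface at z = 0. Lengths are in mm, angles in rad, forces in N, time in s.
With the tool pointing down it reaches from about 375 to 900 mm from the base axis. Payload 3.1 kg.
Tool frame: the origin (TCP) lies midway between the tips of the shut fingers; the grasp point (between the pads) lies r.tcp_to_grasp behind it (r.tcp_to_grasp is the distance from the TCP to the grasp point, in mm); z points along the fingers, x is the direction in which the jaws open and shut, and the axes are right-handed (so a half turn about z gives the same grasp; the last joint's range is limited). The gripper opens to 85 mm and grips with 20 to 120 N. Pads are 22 mm wide; open, the fingers measure 114 mm over their backs; the gripper's body (76 mm by 85 mm) begins 54 mm behind the grasp point. The pads swing forward as they close: fully open they stand 13 mm farther back than shut.
Start: joints at [1.119, 0.527, 1.433, -0, 1.181, -0.178], TCP at [168.352, 601.875, 206.41] pointing down, gripper open.
Joint ranges: [-3.08, 3.08], [-0.75, 2.2], [0.22, 2.44], [-1.43, 4.57], [0, 2.65], [-2.85, 2.85]. Speed limits (rad/s): [2.79, 2.79, 3.14, 3.14, 3.14, 3.14].

### API

Orientations are given as a unit quaternion [w, x, y, z].
In Python, from plant import r, viewer, finder gives the robot as it stands. Calls block until the motion is done:
- r.goto(position, orientation): joint-space move of the TCP to a pose.
- r.move_l(position, rotation=None, max_speed=150, threshold=None): straight line of the TCP; rotation=None keeps the orientation; max_speed is the mean speed in mm/s. With threshold (N) it stops when the force on the tool has changed by that much, and returns True; else False.
- r.move_joints(angles): joint-space move.
- r.ungrasp() and r.close_gripper(grip_force=None): open the fingers fully, or close them until they stop; grip_force is the grip in N (None keeps the last).
- r.sleep(seconds).
- r.ik(position, orientation): joint angles nearest the present ones, or None.
- viewer.snapshot(name): name is "scene" or "top" or "wrist"; returns a dict with "image" (480x640x3 uint8, red, green, blue), "vertical_fov" (degrees; the focal length in pixels is half the picture's height over the tangent of half this angle, whatever the lens; pixels are square), "cx", "cy" (the principal point, pixels), "R" (3x3) and "t" (3): a world point X has camera coordinates R X + t; the wrist camera has in their place "tool_from_camera" (4x4, takes a point from camera to tool coordinates, whose origin is the TCP and whose axes are the tool frame's). Camera axes: x right, y down, z forward; pixel columns grow to the right and rows downward; lengths in mm; the calibration is good to about 2 mm. A picture is of the moment at which its call begins: read the wrist's pose just before it. There is no depth.
A pose or a line that the arm cannot do raises r.MotionError and nothing moves.
- r.job_done(): hands the job in, once; it reports no verdict.
Trained networks look in a picture, given as the dict that the camera call returned (one of the last four; its "shot" number tells which), for a name from the list of things; names that differ only in an ending like _2 or _b are one class to them, and where a whole thing is asked for, a point or a joint stands for the part that bears it (a point fixed in the world has none). Each returns a list of dicts, best first, with "confidence" (0 to 1); they miss things now and then, are a little off and sometimes report something else, mostly with a low value. They report only what shows in the picture. A call takes as long as a camera call. They do not tell look-alikes from the thing itself.
- finder.recognise(thing, picture): "point" ([row, column] in pixels, amid what is visible of it).
- finder.silhouettes(thing, picture): "pixels" (480x640 bool, what is visible of it) and "point" ([row, column] in pixels, amid what is visible of it).
Readings, each from a call of its own:
- r.get_t(): time.
- r.get_joint_positions(): joint angles.
- r.get_qd(): joint speeds.
- r.get_joint_efforts(): joint torques, N m.
- r.get_ee_pos(): TCP position.
- r.get_tool_rot(): TCP orientation.
- r.get_contact_force(): force on the tool from outside, world axes, zero at the start.
- r.get_ft_torque(): the same for the moment, N m.
- r.get_opening(): opening from 0.0 (shut) to 1.0 (fully open).
Only numpy, scipy, OpenCV 4.12 (cv2) and the standard library are available. Lean on these libraries where they do the work, as an engineer would, in place of code of your own. Each camera call takes 0.05 s, during which the arm holds its last target.

## Working session

There is one attempt and no reset: what is moved stays moved. The work goes in short steps, each a Python script; the robot and the scene stay as the last script left them, time stands still between calls to the robot, and variables do not carry over. Pictures are saved under pics/ and viewed, and the job is handed in when it is done.

```bash
mkdir -p pics; ls; python3 - <<'E'
from plant import r, viewer, finder
import cv2
for n in ("scene","top"):
    s=viewer.snapshot(n); cv2.imwrite(f"pics/{n}0.png",s["image"][:,:,::-1])
    print(n,s["vertical_fov"],s["cx"],s["cy"],s["R"],s["t"])
    for th in ("pump","foot","carousel","post","carton"):
        print(th,[(d["point"],round(d["confidence"],2)) for d in finder.recognise(th,s)])
print(r.get_t(),r.tcp_to_grasp)
E
```

```text
pics
scene 52.98392255648612 326.7387568008108 245.45313799261976 [[ 0.78173914  0.6235515   0.00821261]
 [ 0.38268497 -0.46928617 -0.79581575]
 [-0.49237804  0.62526316 -0.60548315]] [-543.49068213  -99.62607471 1157.58270556]
pump [([285.3, 332.3], 0.89), ([233.0, 427.2], 0.69)]
foot [([265.5, 199.0], 0.86)]
carousel [([309.0, 294.6], 0.63)]
post [([305.5, 292.7], 0.6)]
carton [([190.0, 369.3], 0.7)]
top 57.86349614628237 329.7704777901714 244.40944129777267 [[ 0.02570009 -0.99874607 -0.0429628 ]
 [-0.98887487 -0.01910032 -0.14751835]
 [ 0.14651277  0.04627607 -0.98812577]] [143.76265831 567.66206402 677.01919388]
pump [([185.4, 396.0], 0.86), ([174.6, 223.2], 0.65)]
foot [([346.8, 424.8], 0.72)]
carousel [([245.6, 398.2], 0.92)]
post [([244.5, 395.9], 0.95)]
carton [([285.9, 172.5], 0.77), ([241.5, 396.1], 0.55)]
0.6 18.700000000000003
```

View pics/scene0.png

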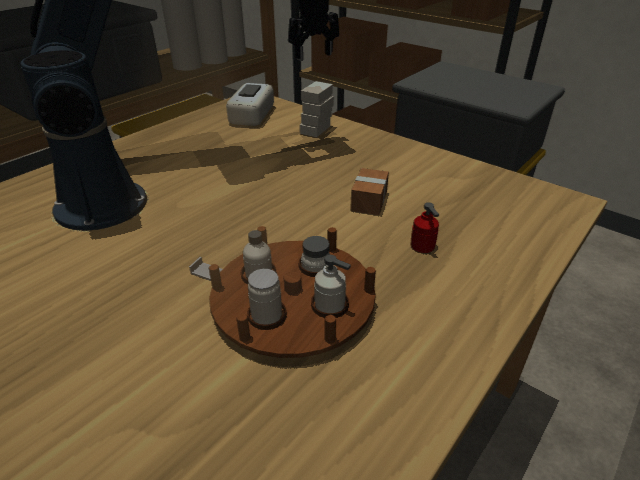

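View pics/top0.png

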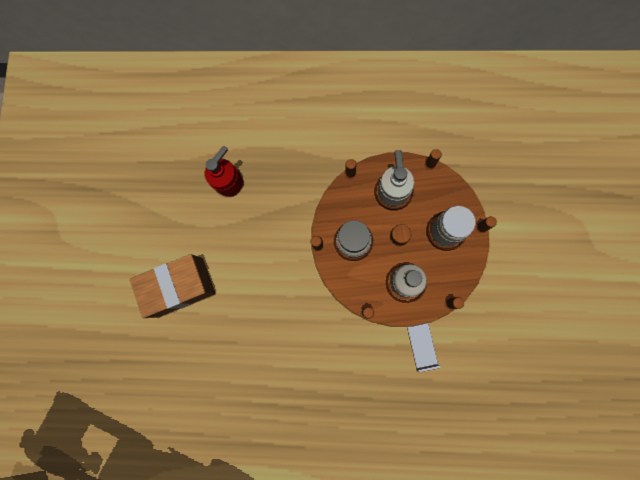

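```bash
cat > h.py <<'E'
import numpy as np, cv2
from plant import r, viewer, finder
def f(s): return 240/np.tan(np.radians(s["vertical_fov"])/2)
def proj(s,X):
    c=np.atleast_2d(X)@np.array(s["R"]).T+np.array(s["t"]); return np.c_[f(s)*c[:,0]/c[:,2]+s["cx"],f(s)*c[:,1]/c[:,2]+s["cy"]]
def back(s,uv,z):
    uv=np.atleast_2d(uv).astype(float); R=np.array(s["R"]);C=-R.T@np.array(s["t"])
    d=np.c_[(uv[:,0]-s["cx"])/f(s),(uv[:,1]-s["cy"])/f(s),np.ones(len(uv))]@R
    return C+d*((z-C[2])/d[:,2])[:,None]
E
python3 - <<'E'
from h import *
for n in ("top","scene"):
    s=viewer.snapshot(n)
    m={}
    for th in ("carousel","foot","pump"):
        L=finder.silhouettes(th,s)
        for d in L: print(n,th,d["confidence"],d["point"],d["pixels"].sum())
        if L: m[th]=L[0]["pixels"]
    im=s["image"][:,:,::-1].copy()
    for k,c in (("carousel",(0,255,0)),("foot",(255,0,0)),("pump",(0,0,255))):
        if k in m:
            cs,_=cv2.findContours(m[k].astype(np.uint8),cv2.RETR_EXTERNAL,cv2.CHAIN_APPROX_NONE); cv2.drawContours(im,cs,-1,c,1)
    a=(120,380,290,510) if n=="top" else (210,370,170,400)
    cr=s["image"][a[0]:a[1],a[2]:a[3],::-1]; cv2.imwrite(f"pics/{n}_crop.png",cv2.resize(cr,None,fx=3 if n=="scene" else 2.3,fy=3 if n=="scene" else 2.3,interpolation=cv2.INTER_CUBIC))
    cr=im[a[0]:a[1],a[2]:a[3]]; cv2.imwrite(f"pics/{n}_seg.png",cv2.resize(cr,None,fx=2.3,fy=2.3))
    # tongue
    p=np.argwhere(m["foot"])[:,::-1]; X=back(s,p,6)[:,:2]; print("foot mean",X.mean(0)); 
    u,w,v=np.linalg.svd(X-X.mean(0),full_matrices=False); print("axis",v[0],np.degrees(np.arctan2(*v[0][::-1])), "ext",np.ptp((X-X.mean(0))@v.T,axis=0))
    cs=max(cv2.findContours(m["carousel"].astype(np.uint8),cv2.RETR_EXTERNAL,cv2.CHAIN_APPROX_NONE)[0],key=len)[:,0]
    Y=back(s,cs,34)[:,:2]
    from scipy.optimize import least_squares
    q=least_squares(lambda q:np.hypot(*(Y-q).T)-150,Y.mean(0),loss="soft_l1",f_scale=2).x; print("centre",q)
    p=np.argwhere(m["pump"])[:,::-1]; print("pump mid at z50",back(s,p,50).mean(0))
E
```

```text
top carousel 0.65 [246.1, 398.2] 20623
top foot 0.96 [350.2, 422.1] 993
top pump 0.93 [175.5, 222.9] 1176
top pump 0.59 [185.4, 395.6] 1253
foot mean [398.12574419  -2.13729945]
axis [-0.97107899 -0.23875843] -166.186726434513 ext [75.26985189 37.01820628]
centre [580.99578868  40.50811523]
pump mid at z50 [680.49839034 343.10116825  50.        ]
scene carousel 0.66 [250.6, 319.3] 800
scene carousel 0.64 [309.5, 293.4] 11036
scene foot 0.8 [267.9, 200.6] 290
scene pump 0.83 [289.2, 332.9] 1536
scene pump 0.78 [233.6, 423.9] 977
foot mean [380.72164822 -11.54315089]
axis [ 0.94057335 -0.33959059] -19.85193258985819 ext [73.56900663 36.30982536]
centre [659.16520465 227.55060032]
pump mid at z50 [642.48575558  75.460002    50.        ]
```

View pics/top_seg.png

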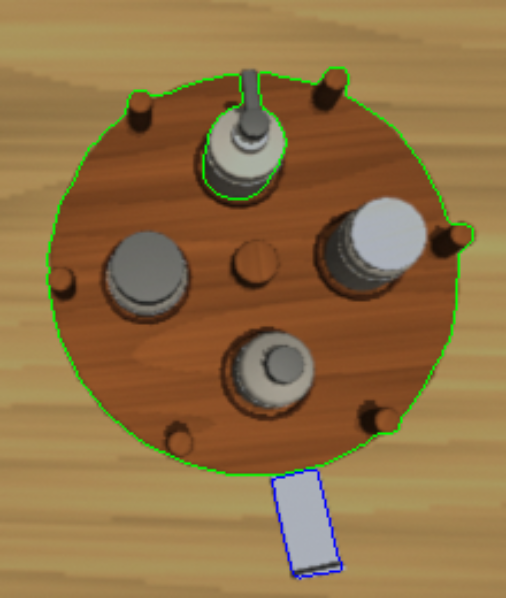

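View pics/scene_crop.png

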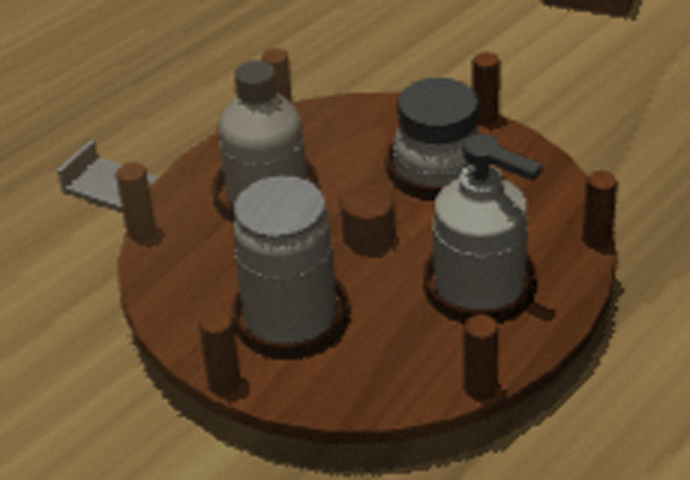

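View pics/top_crop.png

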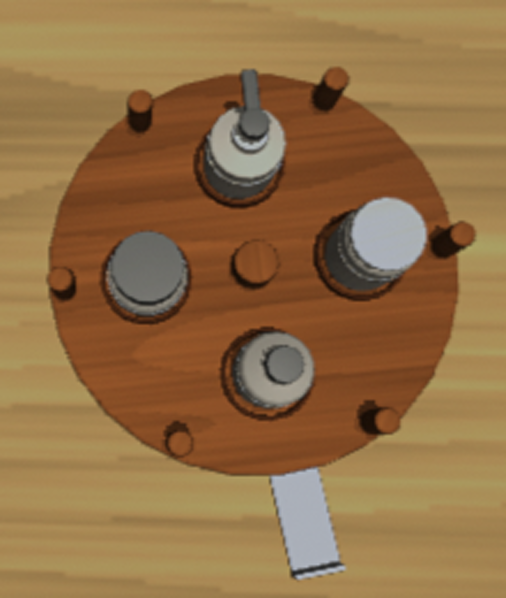

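```bash
cat >> h.py <<'E'
from scipy.optimize import least_squares
def posts(q,z=84):
    a=q[2]+np.radians([30,90,150,210,270,330]); return np.c_[q[0]+138*np.cos(a),q[1]+138*np.sin(a),np.full(6,z)]
def fitposts(obs,q0):
    """obs: list of (snap, Nx2 uv)"""
    def res(q):
        o=[]
        for s,uv in obs:
            P=proj(s,posts(q))
            for p in uv:
                d=P-p; o.append(d[np.argmin((d**2).sum(1))])
        return np.ravel(o)
    L=least_squares(res,q0,loss="soft_l1"); return L.x,res(L.x)
E
python3 - <<'E'
from h import *
T=np.array([[336,77],[140,101],[62,278],[180,437],[386,417],[463,234]])/2.3+[290,120]
S=np.array([[276,56],[487,61],[601,178],[481,325],[218,322],[131,171]])/3+[170,210]
st=viewer.snapshot("top"); ss=viewer.snapshot("scene")
print(back(st,T,84))
q0=[585,45,np.radians(193)]
for o in ([(st,T)],[(ss,S)],[(st,T),(ss,S)]):
    q,e=fitposts(o,q0); print(q[:2],np.degrees(q[2]),np.abs(e).max())
# tongue tip edges
L=finder.silhouettes("foot",st)[0]["pixels"]; X=back(st,np.argwhere(L)[:,::-1],6).mean(0)[:2]
print("tongue dir",np.degrees(np.arctan2(*(X-q[:2])[::-1])),np.hypot(*(X-q[:2])))
print("pump",back(st,[396,187],60),"bottom collar centre",back(st,np.array([[239,163]])/2.3+[290,120],44), "carton",back(st,[173,285],60),"red",back(st,[223,175],50))
E
```

```text
[[709.45156304 -12.39192055  84.        ]
 [690.53213999 123.99512204  84.        ]
 [563.78115641 175.07017223  84.        ]
 [458.06589149  93.05286801  84.        ]
 [474.67777746 -42.82058921  84.        ]
 [599.14576931 -96.55967313  84.        ]]
[582.37639596  40.16412014] 187.4629526684671 2.0798051187321676
[586.61447318  38.32533761] 187.5437886183513 0.8890140288187922
[584.31295505  39.88860955] 187.44293178365766 1.9913297699938823
tongue dir -167.4268232599829 191.05399825969818
pump [[659.98158314  48.88704675  60.        ]] bottom collar centre [[657.81717062  50.66495129  44.        ]] carton [[490.19360313 410.12178862  60.        ]] red [[680.1060422  342.25482827  50.        ]]
```

```bash
cat >> h.py <<'E'
from scipy.spatial.transform import Rotation as Ro
C=np.array([584.3,39.9])
def pose(phi,rad=146,z=60,flip=0):
    a=np.radians(phi); t=np.array([-np.sin(a),np.cos(a),0])*(-1 if flip else 1); zz=np.array([0,0,-1.])
    M=np.c_[t,np.cross(zz,t),zz]; q=Ro.from_matrix(M).as_quat()
    return [C[0]+rad*np.cos(a),C[1]+rad*np.sin(a),z],[q[3],q[0],q[1],q[2]]
E
python3 - <<'E'
from h import *
for fl in (0,1):
    for p in range(-10,-191,-30):
        j=r.ik(*pose(p,flip=fl)); print(fl,p,None if j is None else np.round(j,2))
for fl in (0,1):
    for p in range(110,-81,-30):
        j=r.ik(*pose(p,flip=fl)); print(fl,p,None if j is None else np.round(j,2))
E
```

```text
0 -10 [-0.13  0.83  1.25 -0.    1.06 -1.53]
0 -40 [-0.24  0.79  1.34 -0.    1.01 -1.11]
0 -70 [-0.33  0.73  1.5  -0.    0.91 -0.68]
0 -100 [-0.38  0.66  1.69 -0.    0.79 -0.21]
0 -130 [-0.37  0.6   1.88 -0.    0.67  0.33]
0 -160 [-0.27  0.56  2.   -0.    0.58  0.95]
0 -190 [-0.1   0.56  2.   -0.    0.58  1.64]
1 -10 [-0.13  0.83  1.25 -0.    1.06  1.61]
1 -40 [-0.24  0.79  1.34 -0.    1.01  2.03]
1 -70 [-0.33  0.73  1.5  -0.    0.91  2.47]
1 -100 None
1 -130 [-0.37  0.6   1.88 -0.    0.67 -2.81]
1 -160 [-0.27  0.56  2.   -0.    0.58 -2.19]
1 -190 [-0.1   0.56  2.   -0.    0.58 -1.5 ]
0 110 None
0 80 [ 0.12  0.73  1.51 -0.    0.9  -2.85]
0 50 [ 0.06  0.79  1.35 -0.    1.   -2.38]
0 20 [-0.03  0.83  1.25 -0.    1.06 -1.95]
0 -10 [-0.13  0.83  1.25 -0.    1.06 -1.53]
0 -40 [-0.24  0.79  1.34 -0.    1.01 -1.11]
0 -70 [-0.33  0.73  1.5  -0.    0.91 -0.68]
1 110 [ 0.12  0.65  1.71 -0.    0.78 -0.23]
1 80 [ 0.12  0.73  1.51 -0.    0.9   0.29]
1 50 [ 0.06  0.79  1.35 -0.    1.    0.76]
1 20 [-0.03  0.83  1.25 -0.    1.06  1.19]
1 -10 [-0.13  0.83  1.25 -0.    1.06  1.61]
1 -40 [-0.24  0.79  1.34 -0.    1.01  2.03]
1 -70 [-0.33  0.73  1.5  -0.    0.91  2.47]
```

```bash
python3 - <<'E'
from h import *
r.close_gripper()
print(r.get_opening(),r.get_t())
r.goto(*pose(-7,205,230)); print(r.get_ee_pos(),r.get_t())
p,q=pose(-7,205,60); r.move_l(p,q,max_speed=150); print(r.get_contact_force())
s=viewer.snapshot("scene"); cv2.imwrite("pics/s1.png",s["image"][:,:,::-1])
s=viewer.snapshot("top"); cv2.imwrite("pics/t1.png",s["image"][:,:,::-1])
print(r.get_ee_pos(),r.get_t())
E
```

```text
9.43002237517921e-05 1.9167
[787.59039344  16.3717784  230.10176144] 4.9083
[ 0.60840161 -0.30185031  0.0464585 ]
[788.82079026  14.82515459  61.70666929] 6.2917
```

View pics/s1.png

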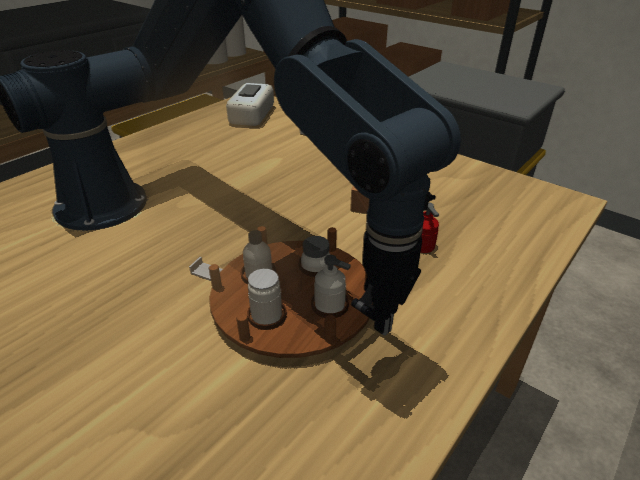

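View pics/t1.png

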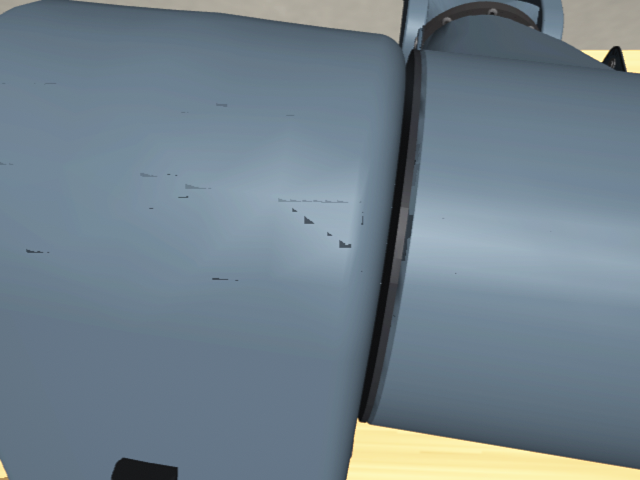

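```bash
python3 - <<'E'
from h import *
im=cv2.imread("pics/s1.png")[190:370,270:470]; cv2.imwrite("pics/s1c.png",cv2.convertScaleAbs(cv2.resize(im,None,fx=3,fy=3,interpolation=cv2.INTER_CUBIC),alpha=2))
s=viewer.snapshot("wrist"); print(s["tool_from_camera"]); cv2.imwrite("pics/w1.png",s["image"][:,:,::-1])
print(r.get_tool_rot(),pose(-7)[1])
E
```

```text
[[ 9.99999377e-01  9.14859369e-05  1.11211902e-03 -4.17573529e-01]
 [-4.14838827e-04  9.55682414e-01  2.94399305e-01 -7.49913397e+01]
 [-1.03589920e-03 -2.94399583e-01  9.55681857e-01 -1.67407582e+02]
 [ 0.00000000e+00  0.00000000e+00  0.00000000e+00  1.00000000e+00]]
[0.00093573 0.74894156 0.66263486 0.00083433] [np.float64(0.0), np.float64(0.7489557207890022), np.float64(0.6626200482157375), np.float64(0.0)]
```

View pics/s1c.png

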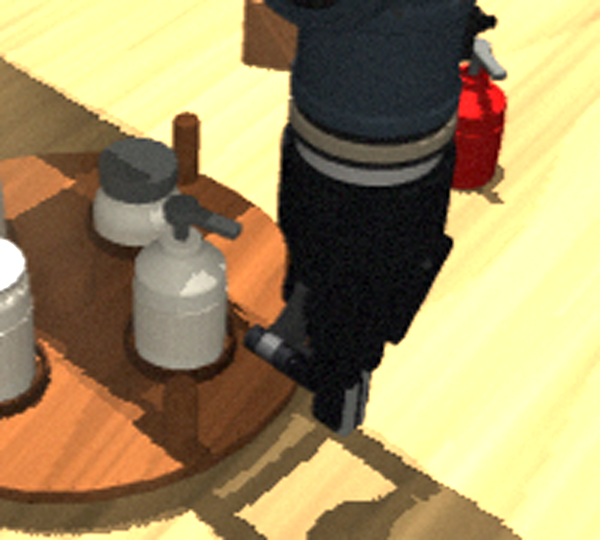

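View pics/w1.png

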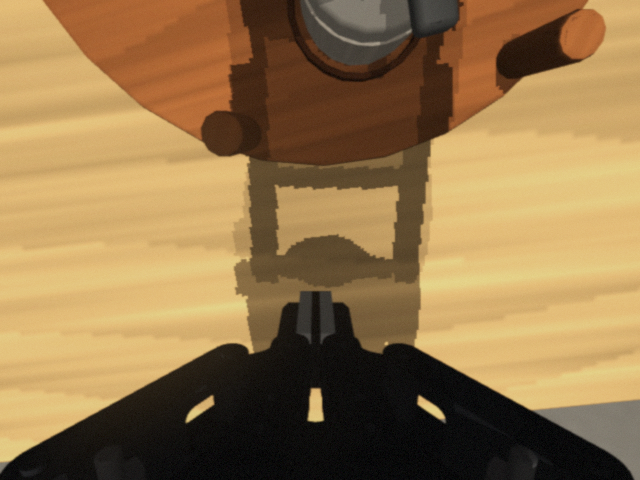

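```bash
python3 - <<'E'
from h import *
p,q=pose(-6,146,60); r.move_l(p,q,max_speed=80); print(r.get_ee_pos(),r.get_contact_force(),r.get_t())
for ph in [-10,-14,-18,-26,-34]:
    p,q=pose(ph,146,60); r.move_l(p,q,max_speed=50); print(ph,np.round(r.get_ee_pos(),1),np.round(r.get_contact_force(),2),r.get_t())
s=viewer.snapshot("wrist"); cv2.imwrite("pics/w2.png",s["image"][:,:,::-1])
s=viewer.snapshot("scene"); cv2.imwrite("pics/s2.png",s["image"][150:400,150:450,::-1])
E
```

```text
[730.2283071   24.46988912  60.27389288] [-0.01887399 -0.42476599 -0.29173034] 7.2333
-10 [728.5  14.2  59.9] [-0.06 -0.98 -0.59] 7.5833
-14 [726.1   4.7  60. ] [1.38 0.66 0.29] 7.9333
-18 [723.2  -5.   60. ] [-0.43 -0.23  0.88] 8.2833
-26 [715.7 -23.9  60.1] [-0.37 -0.84  0.45] 8.8417
-34 [705.5 -41.5  60.1] [-0.07 -0.6  -0.37] 9.4
```

View pics/w2.png

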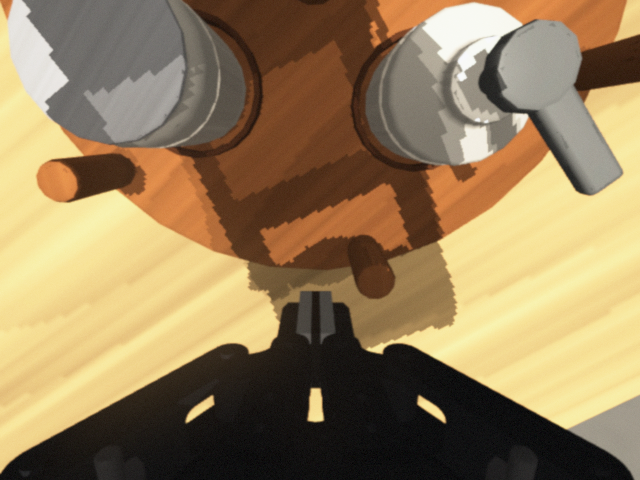

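View pics/s2.png

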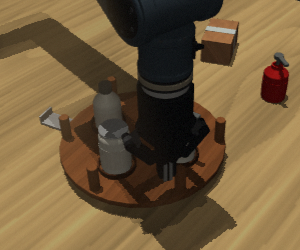

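```bash
cat >> h.py <<'E'
def wsnap():
    p=np.array(r.get_ee_pos()); q=r.get_tool_rot(); s=viewer.snapshot("wrist")
    Rt=Ro.from_quat([q[1],q[2],q[3],q[0]]).as_matrix(); T=np.array(s["tool_from_camera"])
    Rwc=Rt@T[:3,:3]; c=Rt@T[:3,3]+p
    s=dict(s); s["R"]=Rwc.T; s["t"]=-Rwc.T@c; return s
E
python3 - <<'E'
from h import *
s=wsnap(); print(s["vertical_fov"],r.get_ee_pos())
q=[584.3,39.9,np.radians(187.44)]
im=s["image"][:,:,::-1].copy()
for z,c in((84,(0,255,0)),(34,(255,0,0))):
    for u in proj(s,posts(q,z)): cv2.circle(im,tuple(int(round(x)) for x in u),4,c,-1)
a=np.radians(np.arange(0,360,1)); 
for u in proj(s,np.c_[C[0]+150*np.cos(a),C[1]+150*np.sin(a),np.full(360,34)]): cv2.circle(im,tuple(int(round(x)) for x in np.clip(u,-9999,9999)),1,(255,255,0),-1)
print(proj(s,[r.get_ee_pos()]))
cv2.imwrite("pics/w3.png",im)
E
```

```text
67.93816563836124 [705.5618225  -41.34440588  60.03837647]
[[315.46446132 286.04702849]]
```

View pics/w3.png

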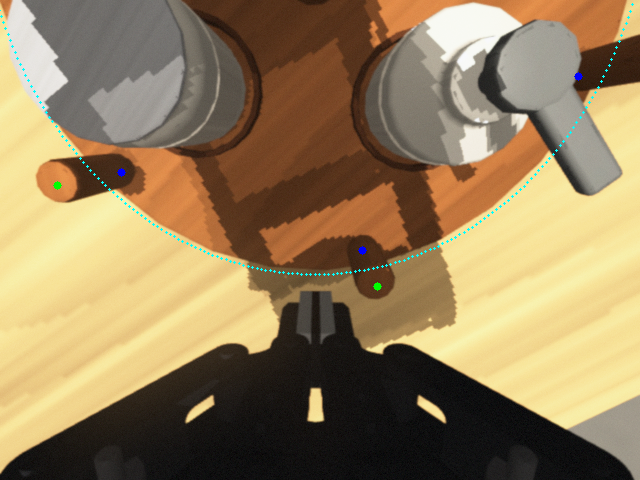

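```bash
python3 - <<'E'
from h import *
s=viewer.snapshot("scene")
im=s["image"][:,:,::-1].copy()
p=np.array(r.get_ee_pos())
print(proj(s,[[788.8,14.8,61.7]]))
im=cv2.convertScaleAbs(im,alpha=2)[200:380,220:420]; im=cv2.resize(im,None,fx=3.5,fy=3.5,interpolation=cv2.INTER_CUBIC)
for h in (0,25,50):
    u=(proj(s,[p+[0,0,h]])[0]-[220,200])*3.5; cv2.circle(im,tuple(int(x) for x in u),3,(0,255,0),-1)
q=[584.3,39.9,np.radians(187.44)]
for z in (34,84):
  for u in proj(s,posts(q,z)): cv2.circle(im,tuple(int(x) for x in (u-[220,200])*3.5),3,(255,0,0),-1)
cv2.imwrite("pics/s3.png",im); print(r.get_opening(),r.get_ee_pos(),r.get_contact_force())
E
```

```text
[[380.59156495 340.44135823]]
-0.0033990638743894297 [705.52490356 -41.37537914  60.02281874] [ 0.13832764 -0.08599525  0.00340545]
```

View pics/s3.png

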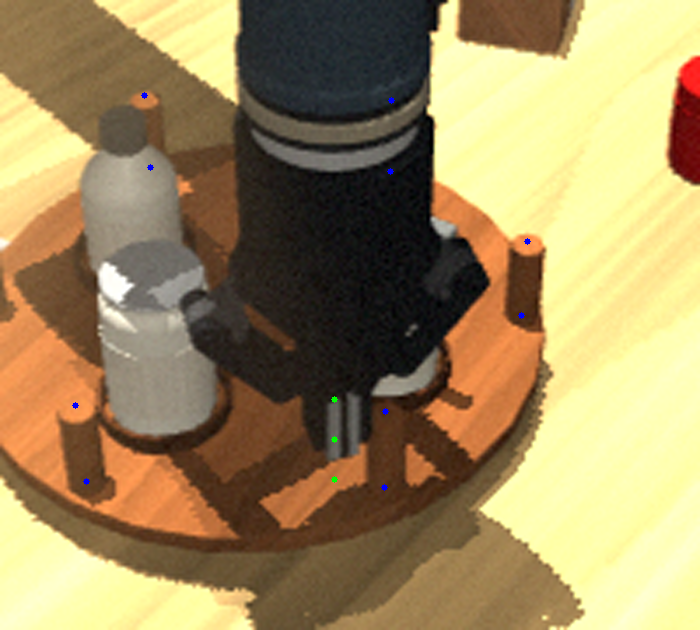

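```bash
python3 - <<'E'
from h import *
p,q=pose(-34,205,60); r.move_l(p,q,max_speed=120)
p,q=pose(-34,205,3); print(r.move_l(p,q,max_speed=50,threshold=4),r.get_ee_pos(),r.get_contact_force(),r.get_t())
s=viewer.snapshot("scene"); im=s["image"][:,:,::-1]
u=proj(s,[r.get_ee_pos()]); print(u)
im=cv2.convertScaleAbs(im,alpha=2)[230:410,250:450]; im=cv2.resize(im,None,fx=3.5,fy=3.5,interpolation=cv2.INTER_CUBIC)
cv2.circle(im,tuple(int(x) for x in (u[0]-[250,230])*3.5),3,(0,255,0),-1)
cv2.imwrite("pics/s4.png",im)
E
```

```text
False [754.68454935 -74.8279065    3.56308762] [ 0.28586183  0.13845462 -0.12746516] 11.5333
[[326.63256677 390.11439612]]
```

View pics/s4.png

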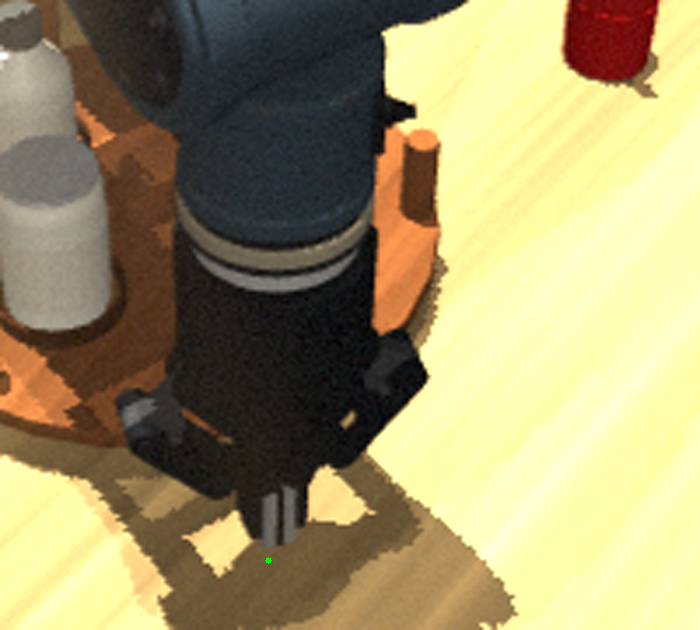

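```bash
python3 - <<'E'
from h import *
try:
    p,q=pose(-34,205,-28); print(r.move_l(p,q,max_speed=40,threshold=4))
except r.MotionError as e: print(e)
print(r.get_ee_pos(),r.get_contact_force(),r.get_t())
E
```

```text
True
[753.6298291  -74.58317701 -24.69598596] [-1.04203101 -0.83375853  4.52473939] 12.2417
```

```bash
python3 - <<'E'
from h import *
Z=36
p,q=pose(-34,205,Z); r.move_l(p,q,max_speed=120)
for ph in (-20,-7):
    p,q=pose(ph,205,Z); r.move_l(p,q,max_speed=120)
p,q=pose(-7,146,Z); print(r.move_l(p,q,max_speed=80,threshold=8)); print(np.round(r.get_contact_force(),2),r.get_t())
for ph in [-10,-14,-18,-22,-28]:
    p,q=pose(ph,146,Z); h=r.move_l(p,q,max_speed=50,threshold=10); print(ph,h,np.round(r.get_ee_pos(),1),np.round(r.get_contact_force(),2),r.get_t())
    if h: break
s=wsnap(); cv2.imwrite("pics/w5.png",s["image"][:,:,::-1])
s=viewer.snapshot("scene"); cv2.imwrite("pics/s5.png",cv2.convertScaleAbs(cv2.resize(s["image"][180:400,180:430,::-1],None,fx=3,fy=2.7),alpha=2))
E
```

```text
False
[ 0.45  0.28 -0.52] 14.8833
-10 False [728.5  14.2  35.9] [ 1.05 -0.1  -0.6 ] 15.1833
-14 False [726.1   4.6  35.9] [-0.18 -0.47 -0.76] 15.5333
-18 False [723.2  -5.1  36. ] [-0.2  -0.61  0.26] 15.8833
-22 False [719.7 -14.7  36. ] [-0.18  0.36  0.3 ] 16.2333
-28 False [713.3 -28.6  36. ] [ 0.22  0.04 -0.31] 16.6917
```

View pics/w5.png

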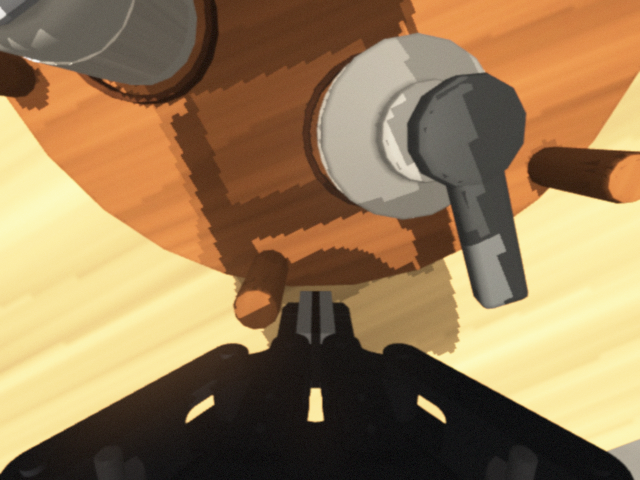

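View pics/s5.png

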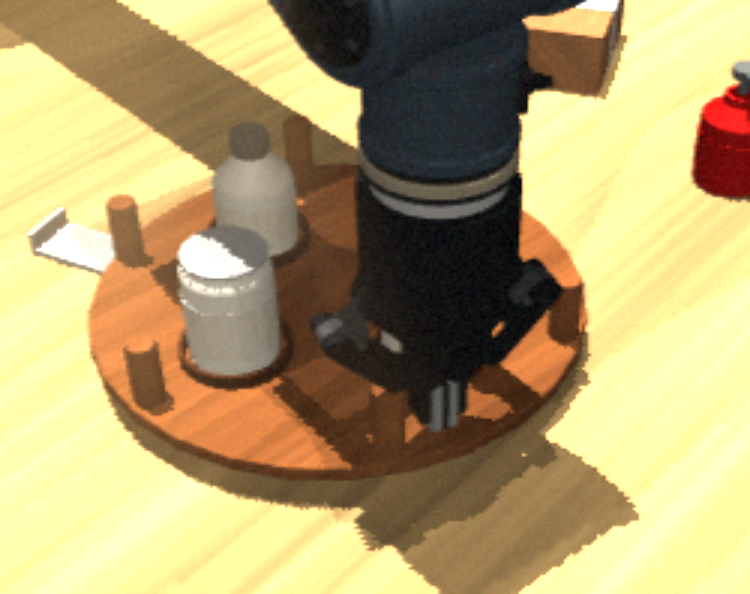

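```bash
python3 - <<'E'
from h import *
Z=36
for ph in list(range(-37,-181,-9))+[-181]:
    p,q=pose(ph,146,Z); h=r.move_l(p,q,max_speed=55,threshold=10)
    if h or ph%3==0: print(ph,h,np.round(r.get_ee_pos(),1),np.round(r.get_contact_force(),2),r.get_t())
    if h: break
s=wsnap(); cv2.imwrite("pics/w6.png",s["image"][:,:,::-1])
s=viewer.snapshot("scene"); cv2.imwrite("pics/s6.png",cv2.convertScaleAbs(cv2.resize(s["image"][180:400,150:430,::-1],None,fx=2.8,fy=2.7),alpha=2))
E
```

```text
(no output)
```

View pics/w6.png

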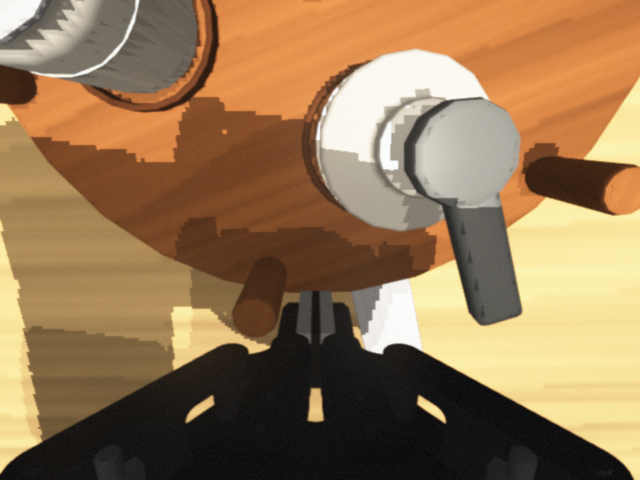

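View pics/s6.png

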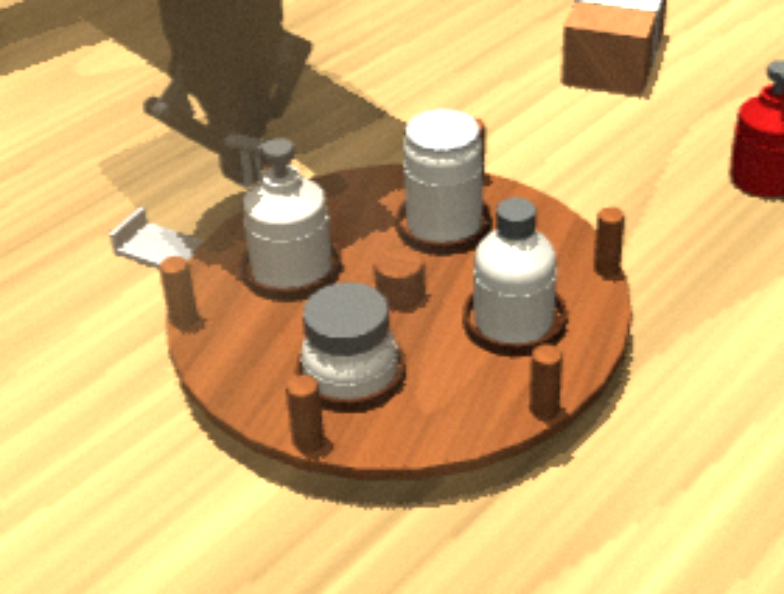

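```bash
python3 - <<'E'
from h import *
S=np.array([[609,216],[546,354],[303,384],[175,264]])/[2.8,2.7]+[150,180]
ss=viewer.snapshot("scene"); w=wsnap(); print(r.get_ee_pos(),r.get_t())
W=np.array([[257,315],[628,190]])
for o in ([(ss,S)],[(w,W)],[(ss,S),(w,W)]):
    q,e=fitposts(o,[584.3,39.9,np.radians(20)]); print(q[:2],np.degrees(q[2]),np.abs(e).max())
c=[584.3,39.9]
def th(o):
    L=least_squares(lambda t:np.ravel([min((proj(s,posts([*c,t[0]]))-p),key=lambda d:(d**2).sum()) for s,uv in o for p in uv]),[np.radians(20)]); return np.degrees(L.x)
print(th([(ss,S)]),th([(w,W)]))
# tongue edges in top-view backproject: axis line through centre
for n in ("scene",):
    L=finder.silhouettes("foot",ss)
    for d in L:
        m=d["pixels"]; X=back(ss,np.argwhere(m)[:,::-1],6)[:,:2]; print(d["confidence"],X.mean(0))
cr=ss["image"][235:300,180:260,::-1]; cv2.imwrite("pics/tong.png",cv2.convertScaleAbs(cv2.resize(cr,None,fx=9,fy=9,interpolation=cv2.INTER_CUBIC),alpha=1.5))
E
```

```text
[438.36607615  42.15664995  35.98485585] 26.625
[586.04437847  38.51980003] 19.442954770127468 0.986112553773637
[584.1539933   39.47385761] 18.97445070733026 6.5593047262123605
[584.23183826  39.48659322] 19.00417374847141 6.417894235720894
[19.51140439] [19.36013558]
0.69 [383.82182463  -7.6222869 ]
```

View pics/tong.png

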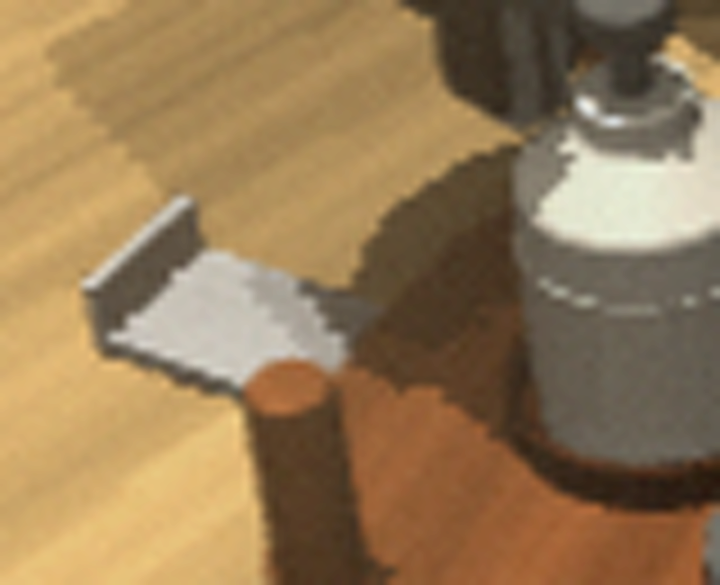

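```bash
python3 - <<'E'
from h import *
ss=viewer.snapshot("scene"); st=viewer.snapshot("top")
a=np.array([[187,199],[83,288]])/9+[180,235]; X=back(ss,a,20)[:,:2]; print(X,np.hypot(*(X[0]-X[1])))
T=np.array([[294,572],[345,563]])/2.3+[290,120]; Y=back(st,T,20)[:,:2]; print(Y,np.hypot(*(Y[0]-Y[1])))
for Z,c in ((X,(586.3,38.4)),(Y,(582.4,40.2))):
    v=Z.mean(0)-c; print(np.hypot(*v),np.degrees(np.arctan2(*v[::-1]))%360)
    e=Z[0]-Z[1]; print("normal",(np.degrees(np.arctan2(*e[::-1]))-90)%180)
im=cv2.imread("pics/top0.png"); cv2.imwrite("pics/tt.png",cv2.resize(im[315:380,395:450],None,fx=9,fy=9,interpolation=cv2.INTER_CUBIC))
E
```

```text
[[368.1973475    4.16649559]
 [375.01784783 -30.20904001]] 35.04563699795536
[[365.06287735   8.07824703]
 [372.40530163 -27.944547  ]] 36.763472144237305
220.76452354627614 193.46925887924905
normal 11.22238998984767
219.46857187581605 193.20464190402262
normal 11.520623455725769
```

View pics/tt.png

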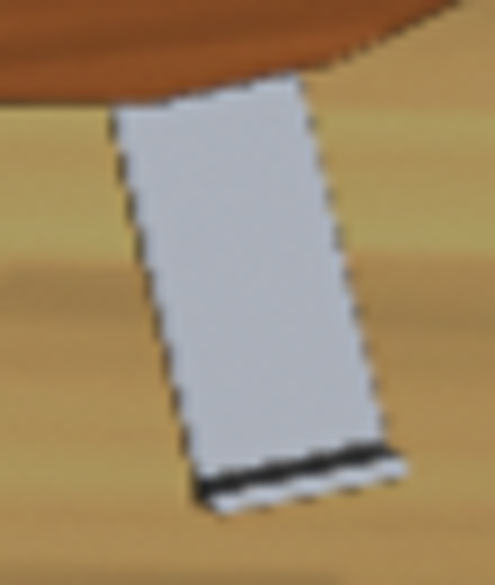

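```bash
python3 - <<'E'
from h import *
Z=36
p,q=pose(-187.2,146,Z); print(r.move_l(p,q,max_speed=40,threshold=10),r.get_ee_pos())
r.sleep(.3)
p,q=pose(-185,146,Z); r.move_l(p,q,max_speed=30)
p,q=pose(-185,200,Z); r.move_l(p,q,max_speed=80)
p,q=pose(-185,200,200); r.move_l(p,q,max_speed=200)
print(r.get_t()); r.goto([168.352,601.875,240],r.get_tool_rot() if False else [0,0.7071,0.7071,0]) 
print(r.get_t(),r.get_contact_force())
for n in("scene","top"):
    s=viewer.snapshot(n); cv2.imwrite(f"pics/{n}7.png",s["image"][:,:,::-1])
    a=(120,380,290,510) if n=="top" else (210,370,170,400); f_=2.3 if n=="top" else 3
    cv2.imwrite(f"pics/{n}7c.png",cv2.resize(s["image"][a[0]:a[1],a[2]:a[3],::-1],None,fx=f_,fy=f_,interpolation=cv2.INTER_CUBIC))
E
```

```text
False [439.42746078  58.20808888  35.99424973]
29.7417
31.85 [0.95360148 0.81673687 0.50870246]
```

View pics/top7c.png

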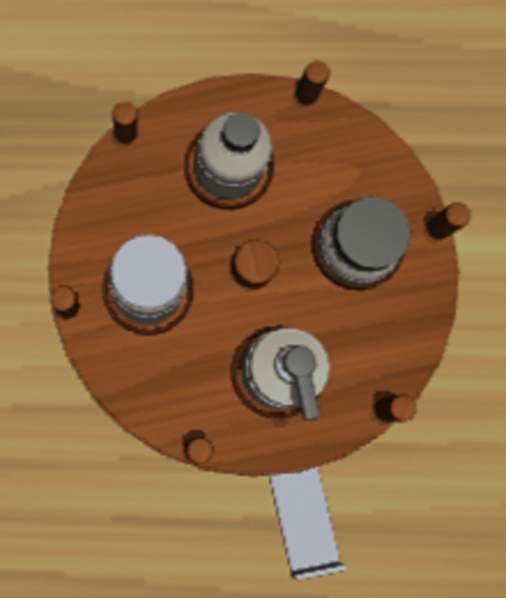

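View pics/scene7c.png

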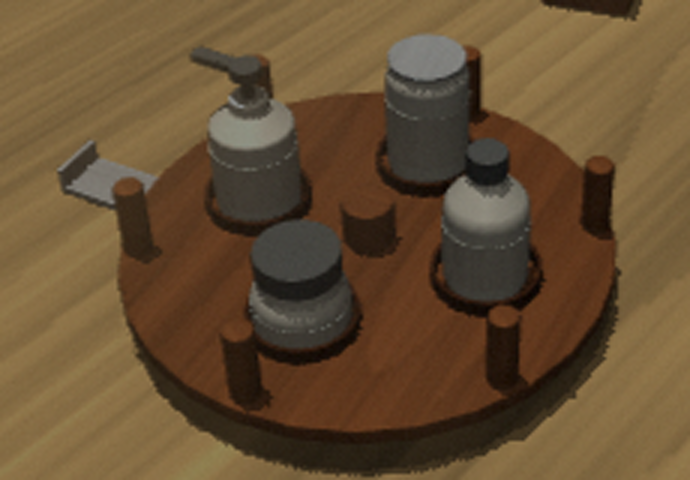

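```bash
python3 - <<'E'
from h import *
T=np.array([[317,72],[125,110],[64,297],[200,445],[403,406],[457,213]])/2.3+[290,120]
S=np.array([[472,52],[599,163],[503,316],[238,329],[129,186]])/3+[170,210]
st=viewer.snapshot("top"); ss=viewer.snapshot("scene")
for o in ([(st,T)],[(ss,S)],[(st,T),(ss,S)]):
    q,e=fitposts(o,[584.3,39.9,np.radians(13)]); print(q[:2],np.degrees(q[2])+180,np.abs(e).max())
P=back(st,np.array([[268,372]])/2.3+[290,120],44)[0,:2]-[582.4,40.2]; print("collar dir",np.degrees(np.arctan2(*P[::-1]))%360)
print(r.get_t(),np.abs(r.get_qd()).max())
E
```

```text
[582.69169739  40.18569774] 193.18694217613017 1.6865490525145788
[586.35383573  39.15502596] 192.89645280568956 0.9547860438644875
[583.97330787  40.06023306] 193.14444542101648 1.823330223660406
collar dir 187.84277536511777
32.05 0.0049214952937732875
```

```bash
python3 - <<'E'
from h import *
r.job_done(); print(r.get_t())
E
```

```text
the job is handed in; nothing more can be done
the job is handed in; nothing more can be done
```

The pump dispenser now stands at the front, in line with the tongue. I turned the carousel about 174° clockwise with closed fingertips on one rim post, then backed off, moved the arm well clear and handed in at about 32 s.

- **Final alignment:** a fit to the posts from both cameras puts the pump's collar at 193.1° around the axis. The tongue measures 193.2–193.5°, so they agree within about 0.5°.
- **Forces:** the readings I printed at the start of the push were about 1 N. The 10 N stop threshold never tripped during the main turn or the final push.
- **Containers:** the last pictures show all four upright in their collars. I did not re-measure the carton or the red look-alike. The arm never went low near either.

Two things did not go as expected:

- **First pass missed:** the real fingertips are about 24 mm behind the reported TCP. The fingers therefore skimmed over the top of the post, with at most a light touch of about 1.4 N. I found the offset with one gentle 4.5 N touch on the bare table and repeated the pass lower.
- **One check disagreed:** a rough reading of the half-hidden collar gave 187.8°. I put this down to misjudging its centre, because comparing the visible ring edge before and after the turn gave about 193.4°.

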